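Change the nitrogen purge over to the full bottle

TASK

The detector housing is being purged from one of the two small gas bottles on the breadboard: that bottle's valve lever lies in line with its tube (open), the other lever lies square across its tube (shut). Change the purge over to the other bottle without interrupting the flow: with a fingertip push the shut lever round, anticlockwise from above, until it is fully open against its stop, and only then push the other lever round clockwise until it is fully shut against its stop. Push the levers only, never pinch them between the fingers, leave the spanner, the leak-fluid bottle and the loose union where they lie, and finish clear of everything.

Things in the scene. Friction and masses are not known exactly. Their poses are not given: they have to be found in the camera images.
- board: Fixed aluminium breadboard 500 x 600 x 12 mm carrying the whole rig. Origin on its underside midway between the two valve stems; x along the tubes from valves to bottles, y left, z up. Plate: x -160 to 340, y -300 to 300. Steel bottles 50 mm thick at y = 80 and -80, x 88 to 316, tops 73 mm above the bench. Tubes 10 mm thick, axis 48 mm up, fittings' tops under 63 mm.
- lever_used (a joint): Lever of the valve that is open at the start (bottle in use), rad. 0 = fully shut: lever along +y of its valve, square across the tube. 1.571 = fully open: along -x of its valve, in line with the tube. Grows anticlockwise seen from above; hard stops at both ends. Stays where left; takes about 0.35 N m to turn (5 to 6 N at the middle of the sleeve).
- lever_spare (a joint): The same for the lever of the valve that is shut at the start (the bottle to change over to).
- hub_used (a point): Point on the stem axis of the open-at-start valve at mid-height of its lever, 78 mm above the bench. Axes: x along the tube towards the bottle, y across, z up. The valve stands at board x = 0, y = 80 or -80 mm, either one; its body, within 33 mm of the stem, stays below 72 mm above the bench; the lever's stem nut ends 11 mm above this point.
- hub_spare (a point): The same point of the shut-at-start valve, in the other of the two places, 160 mm from the first.
- sleeve_used (a point): Centre of the black sleeve on that valve's lever, 64 mm from the stem axis, 78 mm above the bench. The sleeve, 31 to 97 mm from the stem axis, is 15 mm wide and 11 mm high. y points along the lever away from the stem, z up. Below the sleeve is free air down to the tube and its fittings (tops under 63 mm above the bench).
- sleeve_spare (a point): The same point of the shut-at-start valve's lever.
- spanner: Loose steel spanner 160 mm long lying flat on the left part of the board, roughly along board x, under 20 mm high; origin on its underside near its middle; leave it.
- leakfluid: Loose small white bottle, 36 mm across, 85 mm tall, standing on the board between the two gas bottles; origin at the centre of its underside; leave it.
- union: Loose brass tube union, 22 mm across, 32 mm tall, standing on the right part of the board; origin at the centre of its underside; leave it.
- header_end (a point): Point on the header, the cross tube at board x = -120 that joins both legs, at the gauge. The dial-up gauge here is 48 mm across, its top 85 mm above the bench. Beyond it, centred 95 mm further to the right (board -y), is the purged housing, 120 x 75 mm, top 85 mm above the bench. All fixed.

How it is judged:
By the outcome, as a careful person would: the job done as asked, in the order asked, and still so for the second after the job is handed in, with the robot touching nothing.
It also fails if it takes over 53 s, if anything falls off the work surface, if the arm or the gripper's body presses on something with over 40 N, if the wrist force passes 120 N, or if a joint passes its speed limit or range.

ROBOT

A 6-joint arm with a two-finger parallel gripper is mounted at the origin on the work surface. World frame = base frame: x ahead of the robot, y to its left, z up, the work surface at z = 0. Lengths are in mm, angles in degrees, forces in N, time in s.
With the tool pointing down it reaches from about 300 to 850 mm from the base axis. Payload 4.2 kg.
Tool frame: the origin (TCP) lies midway between the tips of the shut fingers; the grasp point (between the pads) lies env.grasp_offset behind it (env.grasp_offset is the distance from the TCP to the grasp point, in mm); y points along the fingers, x is the direction in which the jaws open and shut, and the axes are right-handed (so a half turn about y gives the same grasp; the last joint's range is limited). The gripper opens to 91 mm and grips with 3 to 60 N. Pads are 32 mm wide; open, the fingers measure 118 mm over their backs; the gripper's body (76 mm by 178 mm) begins 60 mm behind the grasp point.
Start: joints at [-77.865, 18.312, 89.639, -0, 72.044, -1.146], TCP at [132.097, -559.637, 213.976] pointing down, gripper open.
Joint ranges: [-177.97, 177.97], [-48.28, 115.42], [12.27, 149.76], [-77.06, 257.06], [2.81, 150.46], [-146.56, 146.56]. Speed limits (degrees/s): [147.25, 147.25, 180, 180, 180, 180].

INTERFACE

Orientations are given as [roll, pitch, yaw] about the fixed x, y, z axes, in that order (R = Rz(yaw) Ry(pitch) Rx(roll)).
In Python, from workcell import state, vision, job, env gives the robot as it stands.
- The arm moves only by the shell command python3 -m handwheel 'ROWS' [FORCE]. ROWS is JSON, a list of rows, each a list of 3 entries, a list of its own where there are three numbers: the finger opening in cm, from 0 to 9.12, then the shift along the tool's x, y, z in cm, then the turn about the tool's y in degrees. A call has 1 to 10 rows; each row is the pose to reach, as a shift and turn from the pose measured when the call began, along the tool's axes at that moment; what a row does not reach only later rows make up. A row lasts 1/10 s, in which the tool goes at most 50 mm and 8.59 degrees, less where a joint would pass 70% of its speed; a pose out of reach is approached as far as the arm can. A call with a gripper value outside its range is refused whole. The fingers move at their own pace and stop on an object; FORCE is the grip in N (left out, the last holds). Time passes only in rows, so rows that repeat a pose let the fingers close. It gives the time, the measured TCP pose, the force and the opening at its end, in the units of the state.
- state(): the state, without advancing time (a new reading comes with each control period).
- vision.grab_frame(name): name is "side" or "top"; returns the picture (480x640x3 uint8, red, green, blue); there is no depth.
- vision.camera_model(name): a dict with "fov_y" (degrees; the focal length in pixels is half the picture's height over the tangent of half this angle, whatever the lens; pixels are square), "cx", "cy" (the principal point, pixels), "extrinsics" (4x4, takes a point from world to camera coordinates). Camera axes: x right, y up, looking along -z (the intrinsics and any distortion apply to the point x, -y, -z); pixel columns grow to the right and rows downward; lengths in mm; the calibration is good to about 2 mm. A picture is of the moment at which its call begins. camera_model takes no time and is no camera call.
- job.job_done(): hands the job in, once; it reports no verdict.
The state is a dict: "time_s": time; "qpos": joint angles; "qvel": joint speeds; "effort": joint torques, N m; "ee_pos": TCP position; "ee_rot": TCP orientation; "force": force on the tool from outside, world axes, zero at the start; "torque": the same for the moment, N m; "gripper_width": finger opening in mm.
Only numpy, scipy, OpenCV 4.12 (cv2) and the standard library are available. Lean on these libraries where they do the work, as an engineer would, in place of code of your own. Each camera call takes 0.05 s, during which the arm holds its last target.

## Working session

There is one attempt and no reset: what is moved stays moved. The work goes in short steps, Python scripts to look and compute and a shell command to move; the robot and the scene stay as the last step left them, time stands still between calls to the robot, and variables do not carry over. Pictures are saved under pics/ and viewed, and the job is handed in when it is done.

```bash
mkdir -p pics; ls; python3 - <<'E'
from workcell import state, vision, job, env
import cv2, numpy as np
print(state()); print(env.grasp_offset)
for n in("top","side"):
    im=vision.grab_frame(n); cv2.imwrite(f"pics/{n}0.png",im[:,:,::-1])
    m=vision.camera_model(n); print(n,m)
E
```

```text
pics
{'time_s': 0.0, 'qpos': array([-7.78639467e+01,  1.83517890e+01,  8.97075574e+01, -3.22640102e-04,
        7.20428834e+01, -1.14767382e+00]), 'qvel': array([ 0.03733408, -0.03800735, -0.02930604, -0.01855916,  0.01850812,
       -0.08231177]), 'effort': array([-2.22975104e-03, -4.12460768e+01, -2.31972116e+01,  7.27452664e-02,
        4.57422389e-02, -1.64772214e-04]), 'ee_pos': array([ 131.99414959, -559.1205342 ,  213.11099402]), 'ee_rot': array([-89.99825909,   0.10221535, -76.71617159]), 'force': array([ 0.05924064, -0.17687178, -0.29629428]), 'torque': array([ 0.04750928, -0.02068585,  0.05446282]), 'gripper_width': 91.24093920822219}
18.8
top {'fov_y': 56.939729840631244, 'cx': 319.36215244462056, 'cy': 238.60060818854248, 'extrinsics': array([[-2.02617305e-02, -9.98849999e-01, -4.34527427e-02,
         6.82021131e+01],
       [ 9.90958716e-01, -2.58291185e-02,  1.31657433e-01,
        -5.96033161e+02],
       [-1.32628373e-01, -4.03922667e-02,  9.90342456e-01,
        -7.55446261e+02],
       [ 0.00000000e+00,  0.00000000e+00,  0.00000000e+00,
         1.00000000e+00]])}
side {'fov_y': 52.51423203015941, 'cx': 316.2323158228439, 'cy': 234.54737961572746, 'extrinsics': array([[ 8.38807650e-01, -5.44388416e-01,  6.55581120e-03,
        -4.45543899e+02],
       [ 3.53780858e-01,  5.54188291e-01,  7.53468276e-01,
        -2.89973248e+02],
       [-4.13812554e-01, -6.29695633e-01,  6.57451579e-01,
        -5.73179329e+02],
       [ 0.00000000e+00,  0.00000000e+00,  0.00000000e+00,
         1.00000000e+00]])}
```

View pics/top0.png

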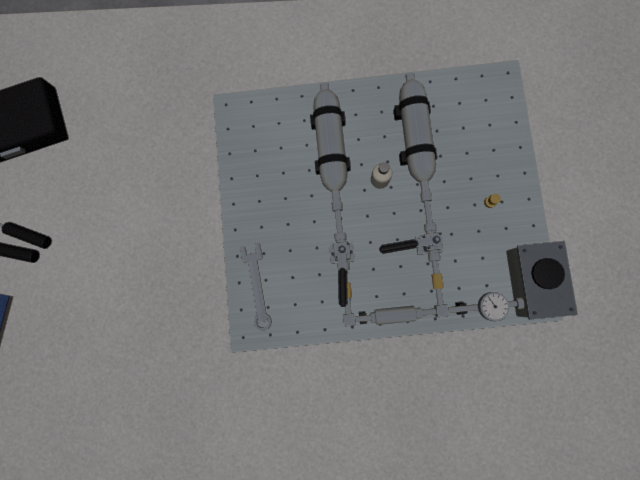

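View pics/side0.png

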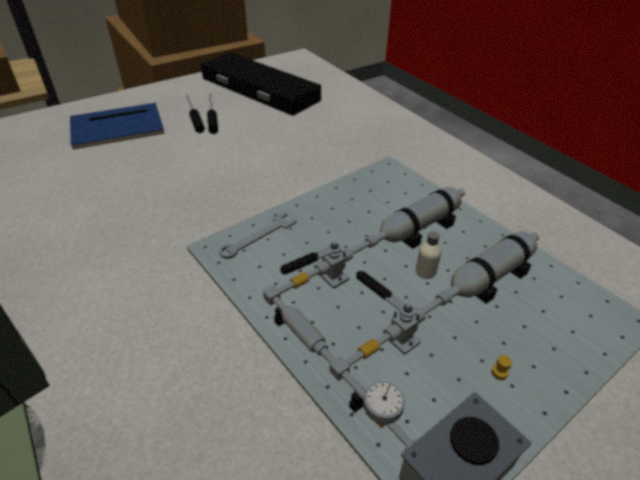

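```bash
cat > h.py <<'E'
import numpy as np, cv2
from workcell import state, vision
def proj(n,P):
    m=vision.camera_model(n); P=np.atleast_2d(P).astype(float)
    c=P@m['extrinsics'][:3,:3].T+m['extrinsics'][:3,3]
    f=240/np.tan(np.radians(m['fov_y']/2))
    return np.c_[m['cx']+f*c[:,0]/-c[:,2], m['cy']+f*(-c[:,1])/-c[:,2]]
def back(n,uv,z):
    m=vision.camera_model(n);E=m['extrinsics'];f=240/np.tan(np.radians(m['fov_y']/2))
    d=E[:3,:3].T@np.array([(uv[0]-m['cx'])/f,-(uv[1]-m['cy'])/f,-1]);o=-E[:3,:3].T@E[:3,3]
    return o+d*(z-o[2])/d[2]
def b2w(p,P):
    c,s=np.cos(p[2]),np.sin(p[2]);P=np.atleast_2d(P).astype(float)
    return np.c_[p[0]+c*P[:,0]-s*P[:,1],p[1]+s*P[:,0]+c*P[:,1],P[:,2]]
E
python3 - <<'E'
from h import *
from scipy.optimize import least_squares
B=[("top",(340,300,12),(214,94)),("top",(340,-300,12),(519,61)),("top",(-160,300,12),(231,352)),
("top",(0,80,89),(341,249)),("top",(0,-80,89),(434,239)),("side",(-160,300,12),(190,248)),("side",(340,300,12),(390,157)),
("side",(0,80,89),(334,246)),("side",(0,-80,89),(407,310))]
f=lambda p:np.concatenate([(proj(n,b2w(p,P))[0]-uv) for n,P,uv in B])
r=least_squares(f,[500,0,0.1]); print(r.x,np.degrees(r.x[2])); print(f(r.x).reshape(-1,2).round(1))
B=[b for b in B if b[0]=="top"];r2=least_squares(f,r.x);print(r2.x);print(f(r2.x).reshape(-1,2).round(1))
p=r.x
for k,P in dict(hu=(0,80,78),hs=(0,-80,78),su=(-64,80,78),ss=(0,-16,78),gauge=(-120,-150,85),tipu=(-97,80,78),tips=(0,17,78)).items():
    print(k,b2w(p,P).round(1),proj("top",b2w(p,P)).round(0),proj("side",b2w(p,P)).round(0))
for n in("top","side"):
    im=cv2.imread(f"pics/{n}0.png"); 
    for P in [(0,80,78),(0,-80,78),(-97,80,78),(0,17,78)]:
        q=proj(n,b2w(p,P))[0]; cv2.circle(im,tuple(int(v) for v in q.round()),1,(0,0,255),-1)
    c=im[200:340,290:510] if n=="top" else im[200:380,230:450]
    cv2.imwrite(f"pics/{n}0c.png",cv2.resize(c,None,fx=3,fy=3,interpolation=cv2.INTER_CUBIC))
E
```

```text
[ 5.77932349e+02 -6.67595725e+01  7.31993199e-02] 4.1940120911824685
[[ 0.1 -0.4]
 [ 2.1 -1. ]
 [-0.1  0.6]
 [ 2.   0.2]
 [ 4.5  0.8]
 [-4.4 -3.2]
 [-0.5 -1.5]
 [ 0.  -2.9]
 [ 0.5 -3.9]]
[ 5.78202607e+02 -6.34363533e+01  7.25844749e-02]
[[-1.4 -0.6]
 [ 0.4 -1. ]
 [-1.9  0.4]
 [ 0.   0. ]
 [ 2.5  0.7]]
hu [[572.1  13.   78. ]] [[343. 250.]] [[334. 248.]]
hs [[ 583.8 -146.5   78. ]] [[437. 241.]] [[406. 311.]]
su [[508.3   8.3  78. ]] [[347. 287.]] [[301. 265.]]
ss [[579.1 -82.7  78. ]] [[399. 244.]] [[375. 284.]]
gauge [[ 469.2 -225.1   85. ]] [[490. 308.]] [[377. 392.]]
tipu [[475.3   5.9  78. ]] [[349. 307.]] [[283. 275.]]
tips [[576.7 -49.8  78. ]] [[380. 246.]] [[360. 271.]]
```

View pics/top0c.png

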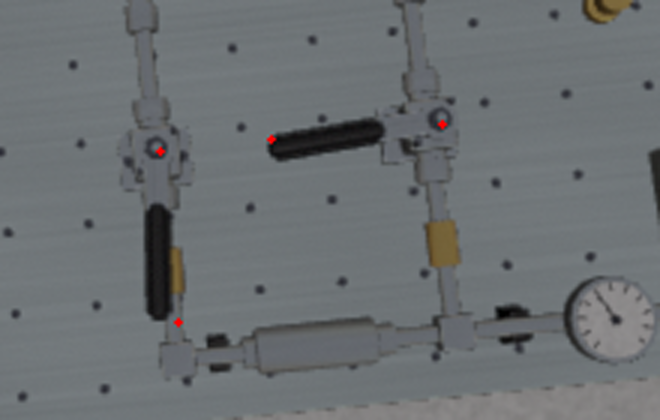

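View pics/side0c.png

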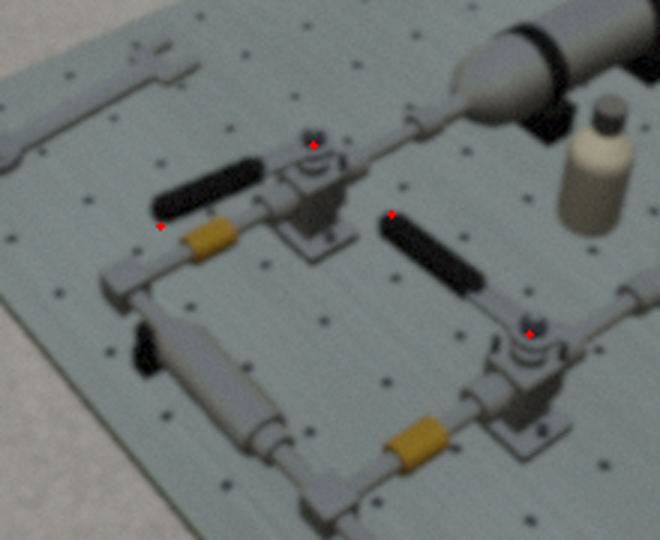

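```bash
python3 - <<'E'
from h import *
from scipy.optimize import least_squares
def tri(a,b):
    r=least_squares(lambda X:np.r_[proj("top",X)[0]-a,proj("side",X)[0]-b],[550,-50,80]);return r.x.round(1),r.fun.round(1)
T=lambda x,y:(290+x/3,200+y/3); S=lambda x,y:(230+x/3,200+y/3)
# crop coords
d=dict(nut_used=(T(155,144),S(314,136)),nut_spare=(T(435,116),S(532,326)),
 tip_used=(T(158,317),S(156,210)),tip_spare=(T(271,150),S(386,222)),root_used=(T(158,208),S(260,168)),root_spare=(T(380,131),S(479,286)))
for k,(a,b) in d.items(): print(k,tri(a,b), back("top",a,89 if 'nut' in k else 78).round(1),back("side",b,89 if 'nut' in k else 78).round(1))
print("leak",back("top",(384,167),85).round(1),back("side",(433,238),85).round(1))
print("gauge",back("top",(494,306),85).round(1))
s=state();print(s['ee_pos'],s['ee_rot'])
E
```

```text
nut_used (array([575. ,  15.1,  81.2]), array([ 0., -0., -0.,  0.])) [574.1  15.2  89. ] [569.9   8.2  89. ]
nut_spare (array([ 587.6, -143.5,   78. ]), array([ 0.1, -0.2, -0.2,  0. ])) [ 585.9 -140.9   89. ] [ 580.6 -150.    89. ]
tip_used (array([478.7,  15.7,  77.9]), array([ 0.2, -0.4, -0.4,  0. ])) [478.   16.1  78. ] [479.3  15.3  78. ]
tip_spare (array([571.7, -51.3,  75.7]), array([ 0.4, -0.7, -0.7,  0.1])) [570.3 -50.4  78. ] [571.2 -53.5  78. ]
root_used (array([539.7,  14. ,  76.9]), array([ 0.2, -0.4, -0.4,  0. ])) [538.9  14.4  78. ] [539.6  12.8  78. ]
root_spare (array([ 580.5, -112.4,   80.5]), array([ 0.4, -0.7, -0.7,  0.1])) [ 579.5 -112.1   78. ] [ 583.1 -111.3   78. ]
leak [713.2 -61.5  85. ] [714.6 -58.5  85. ]
gauge [ 472.8 -231.3   85. ]
[ 131.99851765 -559.20957174  213.22569089] [-8.99990334e+01  8.74123320e-02 -7.67184352e+01]
```

```bash
cat >> h.py <<'E'
HS=np.array([585.5,-143.5]);HU=np.array([573.5,14.]);BY=4.3
def rel(x,y,z,yaw):
    s=state();p=s['ee_pos'];a=np.radians(s['ee_rot'][2]);d=np.array([x,y])-p[:2]
    return [round(v/10,2) for v in (d@[np.cos(a),np.sin(a)],p[2]-z,d@[-np.sin(a),np.cos(a)])],round(-((yaw-s['ee_rot'][2]+180)%360-180),1)
def fing(H,phi,sgn,off,r=70):
    a=np.radians(90+BY+phi);u=np.array([np.cos(a),np.sin(a)]);n=np.array([-u[1],u[0]])*sgn
    return H+r*u-off*n
def show(msg=''):
    s=state();print(msg,round(s['time_s'],2),s['ee_pos'].round(1),s['ee_rot'].round(1),s['force'].round(1),round(s['gripper_width'],1))
E
python3 - <<'E'
from h import *
show()
c=fing(HS,0,1,38);print(c)
print(rel(*c,213,-85.7),rel(*c,140,-85.7))
E
```

```text
0.1 [ 132.  -559.2  213.2] [-90.    0.1 -76.7] [-0.   0.1 -0.1] 91.1
[618.1445242  -70.84784903]
([np.float64(-36.36), np.float64(0.02), np.float64(58.53)], np.float64(9.0)) ([np.float64(-36.36), np.float64(7.32), np.float64(58.53)], np.float64(9.0))
```

```bash
python3 -m handwheel '[[0,[-2,0,3.2],0],[0,[-5,0,8],1],[0,[-7.5,0,12],2],[0,[-10,0,16],3],[0,[-12.5,0,20],4],[0,[-15,0,24],5],[0,[-17.5,0,28],6],[0,[-20,0,32],7],[0,[-22,0,35.5],8],[0,[-24,0,38.6],9]]' 40; python3 - <<'E'
from h import *
show()
c=fing(HS,0,1,38)
print(rel(*c,140,-85.7))
E
```

```text
time_s: 1.1
ee_pos: [453.7, -235.2, 213.3]
ee_rot: [-90.0, 0.1, -85.7]
force: [0.6, -1.0, -0.7]
gripper_width: 13.5
 1.1 [ 453.7 -235.2  213.3] [-90.    0.1 -85.7] [ 0.6 -1.  -0.7] 13.5
([np.float64(-15.16), np.float64(7.33), np.float64(17.63)], np.float64(-0.0))
```

```bash
python3 -m handwheel '[[0,[-2,0,2.4],0],[0,[-5,0,6],0],[0,[-8,0,9.5],0],[0,[-11,0,13],0],[0,[-13.5,0,15.8],0],[0,[-15.2,1,17.6],0],[0,[-15.2,4,17.6],0],[0,[-15.2,7.3,17.6],0],[0,[-15.2,7.3,17.6],0],[0,[-15.2,7.3,17.6],0]]' 40; python3 - <<'E'
from h import *
show()
c=fing(HS,0,1,38)
print(rel(*c,68,-85.7))
for n in("top","side"):
    im=vision.grab_frame(n)[:,:,::-1]
    cv2.imwrite(f"pics/{n}1.png",im)
    print(proj(n,state()['ee_pos']))
E
```

```text
time_s: 2.1
ee_pos: [617.6, -70.3, 140.4]
ee_rot: [-90.1, 0.1, -85.7]
force: [-0.4, 0.6, 0.6]
gripper_width: 0.5
 2.1 [617.6 -70.3 140.4] [-90.1   0.1 -85.7] [-0.4  0.6  0.6] 0.5
([np.float64(0.05), np.float64(7.24), np.float64(0.05)], np.float64(-0.0))
[[395.87394239 214.75239683]]
[[395.78278643 236.5890526 ]]
```

View pics/top1.png

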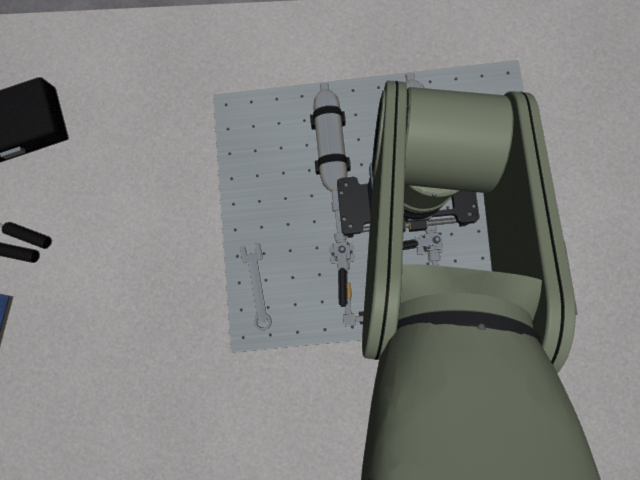

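View pics/side1.png

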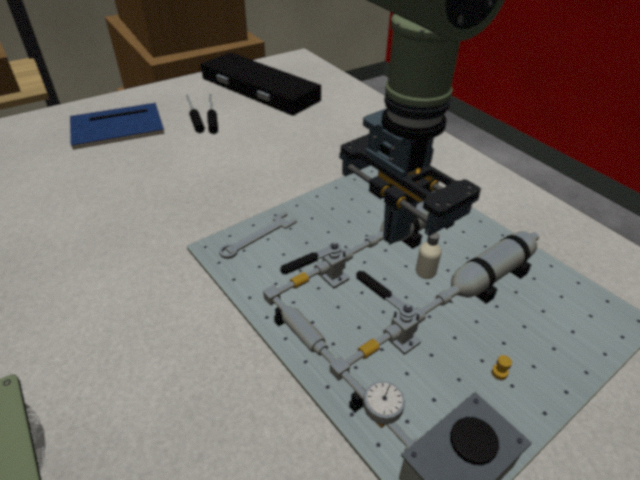

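```bash
python3 - <<'E'
from h import *
im=cv2.imread("pics/side1.png")
R=lambda a:np.array([[np.cos(a),-np.sin(a)],[np.sin(a),np.cos(a)]])
p=state()['ee_pos'];a=np.radians(-85.7)
for dx in(-13.5,13.5):
  for dz in(-16,16):
    q=p[:2]+R(a)@[dx,dz]; uv=proj("side",[*q,p[2]])[0]; cv2.circle(im,tuple(int(v) for v in uv.round()),1,(0,0,255),-1)
cv2.imwrite("pics/s1c.png",cv2.resize(im[180:320,320:480],None,fx=4,fy=4,interpolation=cv2.INTER_CUBIC))
E
```

```text
(no output)
```

View pics/s1c.png

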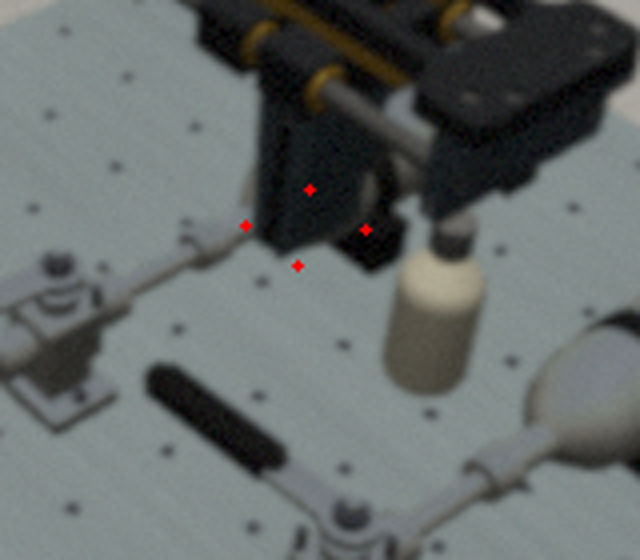

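```bash
python3 -m handwheel '[[0,[0,2,0],0],[0,[0,4,0],0],[0,[0,6,0],0],[0,[0,7.2,0],0],[0,[0,7.2,0],0],[0,[0,7.2,0],0]]' 40; python3 - <<'E'
from h import *
show()
for off,phis in((23.5,[0,5,10,15,20,25,30,35,40]),):
  for f in phis: print(f,rel(*fing(HS,f,1,off),68,BY-90+f))
E
```

```text
time_s: 2.8
ee_pos: [620.0, -70.8, 71.6]
ee_rot: [-89.7, 0.0, -85.7]
force: [-0.2, 0.3, -0.1]
gripper_width: 0.4
 2.8 [620.  -70.8  71.6] [-89.7   0.  -85.7] [-0.2  0.3 -0.1] 0.4
0 ([np.float64(-0.01), np.float64(0.36), np.float64(-1.63)], np.float64(-0.0))
5 ([np.float64(-0.19), np.float64(0.36), np.float64(-2.25)], np.float64(-5.0))
10 ([np.float64(-0.31), np.float64(0.36), np.float64(-2.88)], np.float64(-10.0))
15 ([np.float64(-0.38), np.float64(0.36), np.float64(-3.52)], np.float64(-15.0))
20 ([np.float64(-0.39), np.float64(0.36), np.float64(-4.17)], np.float64(-20.0))
25 ([np.float64(-0.34), np.float64(0.36), np.float64(-4.81)], np.float64(-25.0))
30 ([np.float64(-0.24), np.float64(0.36), np.float64(-5.45)], np.float64(-30.0))
35 ([np.float64(-0.09), np.float64(0.36), np.float64(-6.07)], np.float64(-35.0))
40 ([np.float64(0.12), np.float64(0.36), np.float64(-6.68)], np.float64(-40.0))
```

```bash
python3 -m handwheel '[[0,[0,0.3,0],0],[0,[0,0.3,-0.8],0],[0,[0,0.3,-1.6],0],[0,[-0.2,0.3,-2.2],-5],[0,[-0.3,0.3,-2.9],-10],[0,[-0.4,0.3,-3.5],-15],[0,[-0.4,0.3,-4.2],-20],[0,[-0.3,0.3,-4.8],-25],[0,[-0.2,0.3,-5.4],-30],[0,[-0.1,0.3,-6.1],-35]]' 40; python3 - <<'E'
from h import *
show()
for f in range(35,91,5): print(f,*rel(*fing(HS,f,1,23.5),68,BY-90+f))
E
```

```text
time_s: 3.8
ee_pos: [560.9, -73.9, 69.2]
ee_rot: [-89.5, -0.3, -50.6]
force: [5.9, -0.1, -1.9]
gripper_width: 0.2
 3.8 [560.9 -73.9  69.2] [-89.5  -0.3 -50.6] [ 5.9 -0.1 -1.9] 0.2
35 [np.float64(-0.06), np.float64(0.12), np.float64(-0.15)] 0.1
40 [np.float64(-0.23), np.float64(0.12), np.float64(-0.77)] -4.9
45 [np.float64(-0.36), np.float64(0.12), np.float64(-1.4)] -9.9
50 [np.float64(-0.43), np.float64(0.12), np.float64(-2.04)] -14.9
55 [np.float64(-0.44), np.float64(0.12), np.float64(-2.68)] -19.9
60 [np.float64(-0.4), np.float64(0.12), np.float64(-3.33)] -24.9
65 [np.float64(-0.3), np.float64(0.12), np.float64(-3.96)] -29.9
70 [np.float64(-0.15), np.float64(0.12), np.float64(-4.59)] -34.9
75 [np.float64(0.06), np.float64(0.12), np.float64(-5.2)] -39.9
80 [np.float64(0.32), np.float64(0.12), np.float64(-5.79)] -44.9
85 [np.float64(0.63), np.float64(0.12), np.float64(-6.35)] -49.9
90 [np.float64(0.99), np.float64(0.12), np.float64(-6.89)] -54.9
```

```bash
python3 -m handwheel '[[0,[-0.2,0.1,-0.8],-5],[0,[-0.4,0.1,-1.4],-10],[0,[-0.4,0.1,-2],-15],[0,[-0.4,0.1,-2.7],-20],[0,[-0.4,0.1,-3.3],-25],[0,[-0.3,0.1,-4],-30],[0,[-0.1,0.1,-4.6],-35],[0,[0.1,0.1,-5.2],-40]]' 40; python3 - <<'E'
from h import *
show()
for f in range(75,96,3): print(f,*rel(*fing(HS,f,1,23.5),68,BY-90+f))
E
```

```text
time_s: 4.6
ee_pos: [521.3, -106.6, 68.9]
ee_rot: [-89.7, -0.7, -10.4]
force: [1.4, 4.4, 4.0]
gripper_width: 0.7
 4.6 [ 521.3 -106.6   68.9] [-89.7  -0.7 -10.4] [1.4 4.4 4. ] 0.7
75 [np.float64(-0.01), np.float64(0.09), np.float64(-0.08)] 0.3
78 [np.float64(-0.12), np.float64(0.09), np.float64(-0.45)] -2.7
81 [np.float64(-0.22), np.float64(0.09), np.float64(-0.82)] -5.7
84 [np.float64(-0.3), np.float64(0.09), np.float64(-1.2)] -8.7
87 [np.float64(-0.35), np.float64(0.09), np.float64(-1.59)] -11.7
90 [np.float64(-0.39), np.float64(0.09), np.float64(-1.97)] -14.7
93 [np.float64(-0.4), np.float64(0.09), np.float64(-2.36)] -17.7
```

```bash
python3 -m handwheel '[[0,[-0.1,0.1,-0.4],-3],[0,[-0.2,0.1,-0.8],-6],[0,[-0.3,0.1,-1.2],-9],[0,[-0.3,0.1,-1.5],-12],[0,[-0.4,0.1,-1.7],-14],[0,[-0.4,0.1,-1.7],-14.7]]' 40; python3 - <<'E'
from h import *
show()
for f in (84,87,90,93): print(f,*rel(*fing(HS,f,1,23.5),68,BY))
E
```

```text
time_s: 5.2
ee_pos: [513.9, -121.8, 68.5]
ee_rot: [-89.8, -0.8, 4.2]
force: [0.5, 4.6, 2.8]
gripper_width: 0.5
 5.2 [ 513.9 -121.8   68.5] [-89.8  -0.8   4.2] [0.5 4.6 2.8] 0.5
84 [np.float64(0.26), np.float64(0.05), np.float64(0.37)] -0.1
87 [np.float64(0.11), np.float64(0.05), np.float64(0.02)] -0.1
90 [np.float64(-0.02), np.float64(0.05), np.float64(-0.35)] -0.1
93 [np.float64(-0.14), np.float64(0.05), np.float64(-0.72)] -0.1
```

Now creep into the stop, watching force.

```bash
python3 -m handwheel '[[0,[0,0,-0.2],0],[0,[0,0,-0.3],0],[0,[0,0,-0.3],0]]' 40;  python3 -m handwheel '[[0,[0,0,-0.2],0],[0,[0,0,-0.2],0]]' 40; python3 -m handwheel '[[0,[0,0,-0.2],0],[0,[0,0,-0.2],0]]' 40
```

```text
time_s: 5.5
ee_pos: [513.8, -124.6, 68.5]
ee_rot: [-89.7, -0.8, 4.2]
force: [-0.5, 4.1, 2.3]
gripper_width: 0.1
time_s: 5.7
ee_pos: [513.7, -125.8, 68.5]
ee_rot: [-89.6, -0.8, 4.2]
force: [1.2, 6.3, 4.0]
gripper_width: -0.0
time_s: 5.9
ee_pos: [513.7, -125.9, 68.6]
ee_rot: [-89.4, -0.7, 4.1]
force: [1.4, 11.0, 4.2]
gripper_width: 0.3
```

```bash
python3 -m handwheel '[[0,[0,0,-0.3],0],[0,[0,0,-0.4],0],[0,[0,0,-0.4],0]]' 40; python3 - <<'E'
from h import *
for n in("top","side"):
    cv2.imwrite(f"pics/{n}2.png",vision.grab_frame(n)[:,:,::-1])
im=cv2.imread("pics/side2.png");cv2.imwrite("pics/s2c.png",cv2.resize(im[200:380,230:450],None,fx=3,fy=3))
show()
E
```

```text
time_s: 6.2
ee_pos: [513.8, -126.0, 68.6]
ee_rot: [-89.0, -0.7, 3.9]
force: [0.6, 17.1, 5.2]
gripper_width: 0.3
 6.3 [ 513.8 -126.    68.7] [-89.   -0.7   3.9] [ 1.7 17.2  5.2] 0.6
```

View pics/s2c.png

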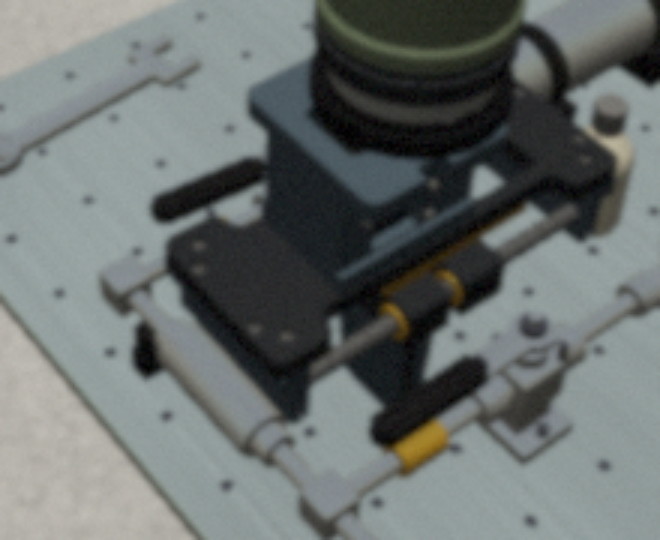

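```bash
python3 - <<'E'
from h import *
print(rel(*fing(HU,88,-1,36),68,BY-5), fing(HU,88,-1,36))
E
```

```text
([np.float64(-0.18), np.float64(0.07), np.float64(10.16)], np.float64(4.6)) [505.00113687 -24.7802237 ]
```

```bash
python3 -m handwheel '[[0,[0,0,0.5],0],[0,[0,0,2],0],[0,[-0.1,0,4.5],2],[0,[-0.2,0,7],4],[0,[-0.2,0,9],4.6],[0,[-0.2,0,10.2],4.6],[0,[-0.2,0,10.2],4.6],[0,[-0.2,0,10.2],4.6]]' 40; python3 - <<'E'
from h import *
show()
for f in range(88,34,-5): print(f,*rel(*fing(HU,f,-1,23.5),68,BY-90+f))
E
```

```text
time_s: 7.1
ee_pos: [504.9, -24.8, 70.4]
ee_rot: [-89.0, -0.6, -0.6]
force: [1.0, -0.1, 0.3]
gripper_width: 0.3
 7.1 [504.9 -24.8  70.4] [-89.   -0.6  -0.6] [ 1.  -0.1  0.3] 0.3
88 [np.float64(-0.05), np.float64(0.24), np.float64(1.25)] -2.9
83 [np.float64(-0.26), np.float64(0.24), np.float64(1.86)] 2.1
78 [np.float64(-0.42), np.float64(0.24), np.float64(2.48)] 7.1
73 [np.float64(-0.52), np.float64(0.24), np.float64(3.12)] 12.1
68 [np.float64(-0.57), np.float64(0.24), np.float64(3.76)] 17.1
63 [np.float64(-0.55), np.float64(0.24), np.float64(4.4)] 22.1
58 [np.float64(-0.49), np.float64(0.24), np.float64(5.04)] 27.1
53 [np.float64(-0.36), np.float64(0.24), np.float64(5.68)] 32.1
48 [np.float64(-0.19), np.float64(0.24), np.float64(6.3)] 37.1
43 [np.float64(0.05), np.float64(0.24), np.float64(6.9)] 42.1
38 [np.float64(0.33), np.float64(0.24), np.float64(7.48)] 47.1
```

```bash
python3 -m handwheel '[[0,[0,0.2,0.6],0],[0,[-0.1,0.2,1.2],0],[0,[-0.3,0.2,1.9],2],[0,[-0.4,0.2,2.5],7],[0,[-0.5,0.2,3.1],12],[0,[-0.6,0.2,3.8],17],[0,[-0.6,0.2,4.4],22],[0,[-0.5,0.2,5],27],[0,[-0.4,0.2,5.7],32],[0,[-0.2,0.2,6.3],37]]' 40; python3 - <<'E'
from h import *
show()
for f in range(48,-1,-5): print(f,*rel(*fing(HU,f,-1,23.5),68,BY-90+f))
E
```

```text
time_s: 8.1
ee_pos: [502.3, 37.1, 68.7]
ee_rot: [-89.0, 0.1, -37.8]
force: [-2.2, -3.7, -1.7]
gripper_width: 0.6
 8.1 [502.3  37.1  68.7] [-89.    0.1 -37.8] [-2.2 -3.7 -1.7] 0.6
48 [np.float64(0.04), np.float64(0.07), np.float64(0.18)] -0.1
43 [np.float64(-0.14), np.float64(0.07), np.float64(0.8)] 4.9
38 [np.float64(-0.26), np.float64(0.07), np.float64(1.43)] 9.9
33 [np.float64(-0.33), np.float64(0.07), np.float64(2.07)] 14.9
28 [np.float64(-0.34), np.float64(0.07), np.float64(2.72)] 19.9
23 [np.float64(-0.3), np.float64(0.07), np.float64(3.36)] 24.9
18 [np.float64(-0.2), np.float64(0.07), np.float64(3.99)] 29.9
13 [np.float64(-0.04), np.float64(0.07), np.float64(4.62)] 34.9
8 [np.float64(0.16), np.float64(0.07), np.float64(5.23)] 39.9
3 [np.float64(0.42), np.float64(0.07), np.float64(5.82)] 44.9
```

```bash
python3 -m handwheel '[[0,[-0.1,0.1,0.8],5],[0,[-0.3,0.1,1.4],10],[0,[-0.3,0.1,2.1],15],[0,[-0.3,0.1,2.7],20],[0,[-0.3,0.1,3.4],25],[0,[-0.2,0.1,4],30],[0,[0,0.1,4.6],35],[0,[0.2,0.1,5.2],40],[0,[0.3,0.1,5.5],44],[0,[0.4,0.1,5.6],47]]' 40; python3 - <<'E'
from h import *
show()
for f in (8,6,3,0,-3): print(f,*rel(*fing(HU,f,-1,23.5),68,BY-90))
E
```

```text
time_s: 9.1
ee_pos: [536.4, 79.5, 67.4]
ee_rot: [-89.9, 0.9, -84.9]
force: [-6.1, 3.4, 0.5]
gripper_width: 0.4
 9.1 [536.4  79.5  67.4] [-89.9   0.9 -84.9] [-6.1  3.4  0.5] 0.4
8 [np.float64(0.21), np.float64(-0.06), np.float64(-0.1)] 0.8
6 [np.float64(0.1), np.float64(-0.06), np.float64(0.14)] 0.8
3 [np.float64(-0.05), np.float64(-0.06), np.float64(0.49)] 0.8
0 [np.float64(-0.18), np.float64(-0.06), np.float64(0.86)] 0.8
-3 [np.float64(-0.28), np.float64(-0.06), np.float64(1.23)] 0.8
```

```bash
python3 -m handwheel '[[0,[0,0,0.2],0.8],[0,[0,0,0.4],0.8],[0,[-0.1,0,0.6],0.8],[0,[-0.1,0,0.6],0.8]]' 40;  python3 -m handwheel '[[0,[0,0,0.2],0],[0,[0,0,0.2],0]]' 40; python3 -m handwheel '[[0,[0,0,0.2],0],[0,[0,0,0.2],0]]' 40
```

```text
time_s: 9.5
ee_pos: [541.1, 80.9, 66.9]
ee_rot: [-90.1, 0.9, -85.7]
force: [-4.0, -0.1, -0.3]
gripper_width: 0.4
time_s: 9.7
ee_pos: [542.7, 81.2, 66.9]
ee_rot: [-90.2, 0.9, -85.7]
force: [-5.1, 1.2, 0.9]
gripper_width: 0.2
time_s: 9.9
ee_pos: [543.6, 81.4, 66.8]
ee_rot: [-90.3, 0.9, -85.7]
force: [-6.2, 1.4, 2.6]
gripper_width: 0.4
```

```bash
python3 -m handwheel '[[0,[0,-0.1,0.2],0],[0,[0,-0.1,0.2],0]]' 40;  python3 -m handwheel '[[0,[0,0,0.3],0],[0,[0,0,0.3],0]]' 40; python3 -m handwheel '[[0,[0,0,0.3],0],[0,[0,0,0.3],0]]' 40
```

```text
time_s: 10.1
ee_pos: [543.5, 81.3, 67.0]
ee_rot: [-90.6, 0.9, -85.8]
force: [-6.4, 0.8, 0.5]
gripper_width: 0.1
time_s: 10.3
ee_pos: [543.6, 81.4, 66.8]
ee_rot: [-91.0, 0.9, -85.8]
force: [-9.8, 0.8, 5.9]
gripper_width: 0.3
time_s: 10.5
ee_pos: [543.5, 81.4, 66.9]
ee_rot: [-91.4, 0.9, -85.8]
force: [-10.8, 0.1, 8.1]
gripper_width: 0.4
```

```bash
python3 -m handwheel '[[0,[0,0,0.4],0],[0,[0,0,0.5],0],[0,[0,0,0.5],0]]' 40; python3 -m handwheel '[[0,[0,0,0.5],0],[0,[0,0,0.5],0]]' 40
```

```text
time_s: 10.8
ee_pos: [543.5, 81.4, 66.9]
ee_rot: [-92.0, 0.9, -85.8]
force: [-14.8, 0.0, 11.0]
gripper_width: 0.3
time_s: 11.0
ee_pos: [543.4, 81.3, 67.0]
ee_rot: [-92.6, 0.9, -85.8]
force: [-14.5, 0.2, 11.5]
gripper_width: 0.6
```

```bash
python3 -m handwheel '[[0,[0,0,-0.5],0],[0,[0,0,-1.5],0],[0,[0,0,-2],0],[0,[0,-2,-2],0],[0,[0,-5,-2],0],[0,[0,-9,-2],0],[0,[0,-13,-2],0],[0,[0,-17,-2],0],[0,[0,-18,-2],0]]' 40; python3 - <<'E'
from h import *
show()
E
```

```text
time_s: 11.9
ee_pos: [534.8, 77.7, 252.8]
ee_rot: [-92.0, 0.9, -85.8]
force: [0.4, -0.0, 0.1]
gripper_width: 0.3
 11.9 [534.8  77.7 252.8] [-92.    0.9 -85.8] [ 0.4 -0.   0.1] 0.3
```

```bash
python3 -m handwheel '[[0,[2,0,-2],0],[0,[5,0,-4],0],[0,[9,0,-6],0],[0,[13,0,-9],0],[0,[17,0,-12],0],[0,[21,0,-14],0],[0,[25,0,-16],0],[0,[29,0,-18],0],[0,[32,0,-20],0],[0,[34,0,-21],0]]' 40;python3 -m handwheel '[[0,[3,0,-2],0],[0,[7,0,-4],0],[0,[11,0,-6],0],[0,[15,0,-8],0],[0,[18,0,-10],0],[0,[20,0,-11],0],[0,[20,0,-11],0],[0,[20,0,-11],0]]' 40; python3 - <<'E'
from h import *
show()
for n in("top","side"):
    im=vision.grab_frame(n)[:,:,::-1]; cv2.imwrite(f"pics/{n}3.png",im)
    c=im[200:340,290:510] if n=="top" else im[200:380,230:450]
    cv2.imwrite(f"pics/{n}3c.png",cv2.resize(c,None,fx=3,fy=3,interpolation=cv2.INTER_CUBIC))
E
```

```text
time_s: 12.9
ee_pos: [349.0, -278.9, 253.8]
ee_rot: [-92.0, 0.9, -85.9]
force: [-0.1, 0.6, 0.7]
gripper_width: 0.1
time_s: 13.7
ee_pos: [253.3, -486.0, 253.6]
ee_rot: [-92.0, 1.0, -86.0]
force: [0.2, -0.3, 0.2]
gripper_width: 0.6
 13.7 [ 253.3 -486.   253.6] [-92.   1. -86.] [ 0.2 -0.3  0.2] 0.6
```

View pics/top3.png

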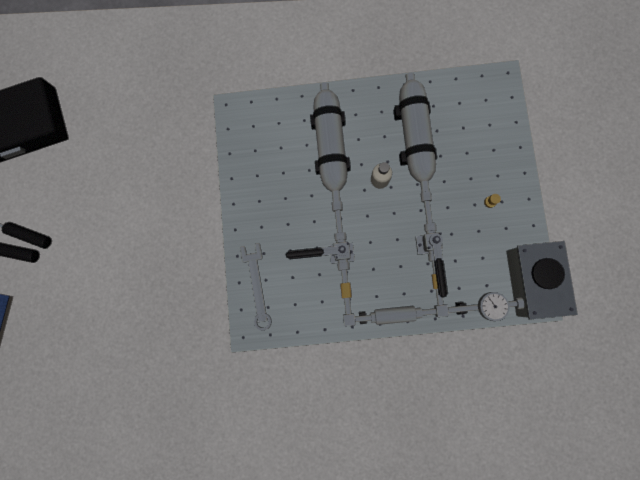

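View pics/top3c.png

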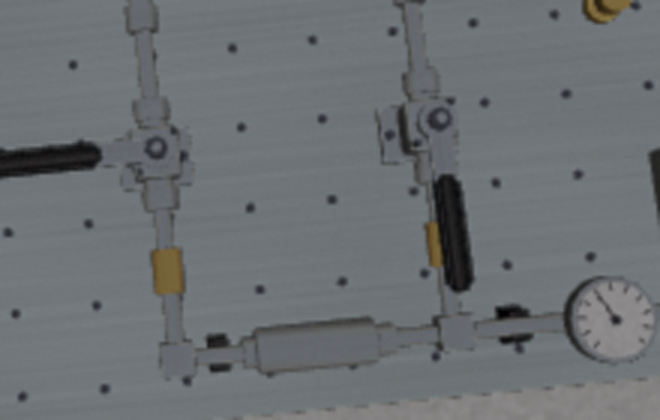

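View pics/side3c.png

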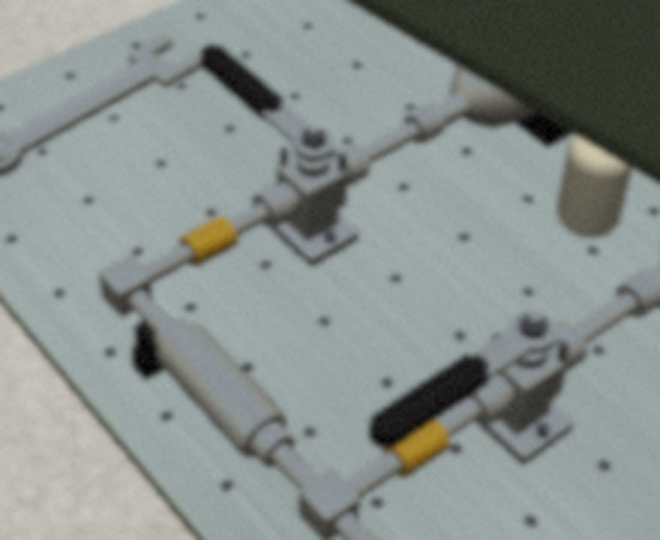

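```bash
python3 - <<'E'
from h import *
# sleeve axis by black-pixel PCA on ground plane z=78
im=cv2.imread("pics/top3.png")
for nm,(x0,x1,y0,y1) in dict(used=(280,325,240,266),spare=(430,455,254,302)).items():
    g=im[y0:y1,x0:x1].max(2); ys,xs=np.where(g<50)
    P=np.array([back("top",(x+x0,y+y0),80)[:2] for x,y in zip(xs,ys)])
    c=P.mean(0);w,v=np.linalg.eigh(np.cov(P.T));d=v[:,1]
    h=HU if nm=="used" else HS
    if d@(c-h)<0:d=-d
    print(nm,len(P),c.round(1),"axis deg",np.degrees(np.arctan2(d[1],d[0])).round(1),"from hub",np.degrees(np.arctan2(*(c-h)[::-1])).round(1))
E
```

```text
used 297 [568.2  79.3] axis deg 94.5 from hub 94.7
spare 326 [ 521.5 -148.3] axis deg -175.4 from hub -175.7
```

```bash
python3 -c "
from workcell import job;print(job.job_done())"
```

```text
the job is handed in; nothing more can be done
None
```

The purge is changed over to the other bottle and the job is handed in, at about 13.8 s on the robot clock. It reported no verdict.

- **Order of work:** with the fingers shut, I pushed the right-hand (spare) lever anticlockwise until it stalled on its stop at about 17 N. Only then did I push the left-hand (used) lever clockwise until it stalled on its stop at about 15 N sideways. The vertical force also rose to about 11 N there as the tool tilted 2.6°. I then backed off and lifted clear.
- **Lever angles:** in the last top picture the spare lever lies at -175.4° and the used one at 94.5°. Fully open and fully shut on this board would be -175.7° and 94.3°.
- **Loose items:** the spanner, leak-fluid bottle and union look unmoved in that picture. The arm hid part of the side view.
- **Finish:** the wrist force read near zero, with the tool about 250 mm up and well away from the rig.
- **Disagreements:** before the first push both levers looked about 5° off their stops. The two cameras disagreed by up to about 9 mm on the stem positions, so I used the force at the stops to decide when each lever was home.

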